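# Unlock the portioning guide and push its stop bar home

## Task

With a fingertip against its knurled rim, roll the big flat wheel of the cheese portioning guide anticlockwise (seen from above) until the ridge on its top comes round to the steel pointer on the board for the second time, and leave it pointing there. Then push the freed stop bar with the fingertips away from the wheel, fully home against its two end posts, without disturbing the wheel's setting. Only touch and push: pick nothing up, and leave the things lying around where they are.

Things in the scene. Friction and masses are not known exactly. Their poses are not given: they have to be found in the camera images.
- guide: fixed wooden board, 210 (its x) x 300 (y) x 14 mm; origin on the table under it (board spans y -155 to 145), z up. The wheel's vertical axis is at x 0, y -85. A low dark steel pointer wedge (5 mm high) lies on the board on the wheel's -x side, x -94 to -63, y -85. Two end posts, 16 mm thick, 34 mm high, at x +-75, y 125
- wheel_center (a point): on the wheel's axis at half rim height; axes parallel to the guide's. Dark steel wheel, 104 mm across 36 small vertical ribs, rim 22 mm high (32 to 54 mm above the table when tight); it rises 3 mm a turn as it loosens. On top a raised radial ridge, 28 x 7 x 5.5 mm, 21 to 49 mm off the axis, and a fixed stud, 16 mm thick, up to 70 mm above the table
- wheel (a joint): wheel angle in rad, growing anticlockwise from above; 0 = tight, ridge at the pointer (on the axis' guide -x side); 6.28 = first time round to the pointer, 12.57 = second. Starts eased by 0.5 to 3, can turn to 19, needs about 0.06 N m (1.2 N at the rim), stays where left
- stop_bar (a joint): stop bar position in m: 0 = locked, near the wheel; 0.060 = home at the end posts. Slides along the guide's +y, needs 2 to 3 N, stays where left. Dogs under the wheel block it until the wheel is about 1.5 turns from tight
- stop_face (a point): on the stop bar: middle of the top edge of its face towards the wheel, 57 mm above the table; axes parallel to the guide's. The bar is brown wood, 180 mm long (guide's x), 16 mm thick, 15 to 57 mm above the table; when locked this face is 74 mm from the wheel's rim
- tape_roll: bystander: roll of tape, 96 mm across, 25 mm high, lying flat; origin at the centre of its underside
- marker_1: bystander: marker pen, 17 x 135 x 16 mm, lying along its y; origin at the centre of its underside
- cheese_stick: bystander: stick of cheese, 23 x 70 x 20 mm, lying along its y; origin at the centre of its underside
- spice_3: bystander: spice jar with green cap, 46 mm across, 105 mm high; origin at the centre of its underside

How it is judged (in metres and radians):
On the way, in this order (a step that is already met when the one before it is completed fails the run):
1. the wheel is turned two full turns from tight (ridge at the pointer for the second time) while the stop bar has not been pushed out yet (value of joint wheel between 12.17 and 12.97 rad and value of joint stop_bar below 0.02 m), for 0.2 s.
2. the stop bar is pushed home against the end posts (value of joint stop_bar above 0.056 m), for 0.2 s.
At the end, for the whole second after the job is handed in: The wheel stands two turns from tight, ridge at the pointer within 0.4 rad (23 degrees); the stop bar is within 4 mm of its end posts; tape, marker, cheese stick and spice jar lie within 20 mm of where they were (value of joint wheel between 12.17 and 12.97 rad and value of joint stop_bar above 0.056 m and distance of each of tape_roll, marker_1, cheese_stick, spice_3 from where it was at the start of the episode below 0.02 m); the robot touches nothing.
It fails at once if a bystander was lifted, carried or pushed away by 20 mm or more (distance of any of tape_roll, marker_1, cheese_stick, spice_3 from where it was at the start of the episode above 0.02 m).
It also fails if it takes over 64 s, if anything falls off the work surface, if the arm or the gripper's body presses on something with over 40 N, if the wrist force passes 120 N, or if a joint passes its speed limit or range.

## Robot

A 7-joint arm with a two-finger parallel gripper is mounted at the origin on a cart in front of the work surface, level with it; the furniture and walls round the work are solid. World frame = base frame: x ahead of the robot, y to its left, z up, the work surface at z = 0. Lengths are in mm, angles in rad, forces in N, time in s.
With the tool pointing down it reaches from about 350 to 900 mm from the base axis. Payload 8.1 kg.
Tool frame: the origin (TCP) lies between the finger pads; the fingertips stand 11 mm ahead of it and the grasp point (between the pads) lies 8 mm behind it (arm.finger_overhang is the z of the fingertips in the tool frame, in mm); z points along the fingers, y is the line along which they close (so a half turn about z gives the same grasp; the last joint's range is limited). The gripper opens to 92 mm and grips with 3 to 60 N. Pads are 19 mm wide; open, the fingers measure 130 mm over their backs; the gripper's body (75 mm by 190 mm) begins 47 mm behind the grasp point.
Start: joints at [1.096, 0.434, 0.025, 1.573, -0.012, 1.134, -0.075], TCP at [227.036, -582.319, 237.742] pointing down, gripper open.
Joint ranges: [-2.62, 2.62], [-0.44, 2.09], [-1.27, 1.32], [0.08, 2.57], [-1.32, 4.46], [0.12, 2], [-2.74, 2.74]. Speed limits (rad/s): [2.22, 2.22, 3.01, 3.01, 3.14, 3.14, 3.14].

## Interface

Orientations are given as a unit quaternion [x, y, z, w].
In Python, from bench import arm gives the robot as it stands.
- The arm moves only by the tool jog_arm, never from a script. Its argument "commands" is a list of rows, each an object with "claw": the opening, from 0 (shut) to 1 (fully open); "travel": the shift along the tool's x, y, z in mm, a list of three; "dr": the turn, a rotation vector about the tool's x, y, z in rad, a list of three. A call has 1 to 10 rows; each row is the pose to reach, as a shift and turn from the pose commanded when the call began, along the tool's axes at that moment; what a row does not reach only later rows make up. A row lasts 1/12 s, in which the tool goes at most 41.7 mm and 7.16 degrees, less where a joint would pass 70% of its speed; a pose out of reach is approached as far as the arm can. A call with a gripper value outside its range is refused whole. The fingers move at their own pace and stop on an object; "newtons" is the grip in N (left out, the last holds). Time passes only in rows, so rows that repeat a pose let the fingers close. It gives the time, the measured TCP pose, the force, the opening and the grip force at its end, in the units of the state.
- arm.read_state(): the state, without advancing time (a new reading comes with each control period).
- arm.grab_frame(name): name is "scene" or "top" or "wrist"; returns a dict with "frame" (384x512x3 uint8, red, green, blue), "range_z" (384x512 float32, mm along the optical axis (not along the pixel's ray), 0 where there is no reading), "K" (3x3 intrinsics, pixels), "rvec" (rotation vector, rad) and "tvec" (3), from world to camera coordinates, as OpenCV has them. Camera axes: x right, y down, z forward; pixel columns grow to the right and rows downward; lengths in mm; the calibration is good to about 2 mm. A picture is of the moment at which its call begins.
- arm.close_job(): hands the job in; it is judged then, once.
The state is a dict: "time_s": time; "q": joint angles; "joint_vel": joint speeds; "joint_torque": joint torques, N m; "eef_pos": TCP position; "tcp_rot": TCP orientation; "force": force on the tool from outside, world axes, zero at the start; "wrist_torque": the same for the moment, N m; "gripper_width": finger opening in mm; "finger_force": force on a finger pad.
Only numpy, scipy, OpenCV 4.12 (cv2) and the standard library are available. Lean on these libraries where they do the work, as an engineer would, in place of code of your own. Each camera call takes 0.05 s, during which the arm holds its last target. There are 200 camera calls.

## Working session

There is one attempt and no reset: what is moved stays moved. The work goes in short steps, Python scripts to look and compute and a tool call to move; the robot and the scene stay as the last step left them, time stands still between calls to the robot, and variables do not carry over. Pictures are saved under pics/ and viewed, at most 10 in all, crops included, and the job is handed in when it is done.

Besides the shell and the picture viewer there is one more tool, called after "Emit:" as name([rows], argument=value, ...), one row to a line, values as JSON. jog_arm: Moves the arm, as the interface text tells. Its arguments: {"type":"object","properties":{"commands":{"type":"array"},"newtons":{"type":"number"}},"required":["commands"]}

```bash
mkdir -p pics; ls; python3 - <<'E'
from bench import arm
import cv2,pickle
s=arm.read_state(); print({k:s[k] for k in('time_s','eef_pos','tcp_rot','force','gripper_width')})
fs={n:arm.grab_frame(n) for n in('scene','top')}
pickle.dump(fs,open('f0.pkl','wb'))
for n,f in fs.items(): cv2.imwrite(f'pics/{n}0.png',f['frame'][...,::-1]); print(n,f['K'].tolist(),f['rvec'],f['tvec'])
E
```

```text
pics
{'time_s': 0.0, 'eef_pos': array([ 226.80090423, -581.85054473,  236.92187341]), 'tcp_rot': array([ 9.82776593e-01,  1.84795859e-01, -2.30476320e-04, -7.78791447e-04]), 'force': array([-0.05091636,  0.12483915,  0.18116364]), 'gripper_width': 91.66668529064486}
scene [[467.08566742701026, 0.0, 267.042659777761], [0.0, 467.08566742701026, 196.64469292572733], [0.0, 0.0, 1.0]] [ 0.90849579 -2.34446636  1.25249516] [416.61777448 318.53968068 844.61753802]
top [[456.79644529393806, 0.0, 254.00807610930684], [0.0, 456.79644529393806, 188.74568036282986], [0.0, 0.0, 1.0]] [ 2.08299765 -2.10930187  0.26021999] [ -80.52344285  641.54485022 1049.29023727]
```

View pics/scene0.png

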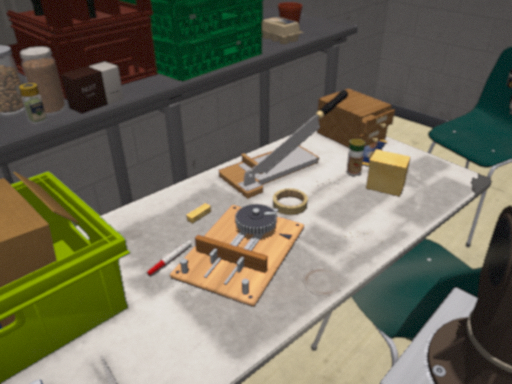

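View pics/top0.png

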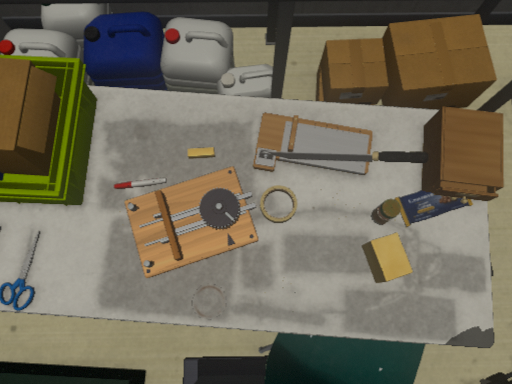

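Top view: wheel near (221,208), bar (168,225), posts (133,206)/(150,265), pointer (231,239); tape ring lies near the wheel (278,204), marker (140,184), cheese (201,153). Enlarging.

```bash
cat > h.py <<'E'
import numpy as np,cv2
def cam(f):
    R=cv2.Rodrigues(np.array(f['rvec'],float))[0]; return R,np.array(f['tvec'],float).ravel(),f['K']
def ray(f,u,v,z):
    "pixel -> world point on plane z"
    R,t,K=cam(f); d=R.T@np.linalg.inv(K)@[u,v,1]; c=-R.T@t
    return c+d*(z-c[2])/d[2]
def proj(f,P):
    return cv2.projectPoints(np.array(P,float).reshape(-1,3),np.array(f['rvec'],float),np.array(f['tvec'],float),f['K'],None)[0][:,0]
def cloud(f):
    R,t,K=cam(f); v,u=np.mgrid[:384,:512]; z=f['range_z']
    p=np.stack([(u-K[0,2])/K[0,0]*z,(v-K[1,2])/K[1,1]*z,z],-1)
    return (p-t)@R
E
python3 - <<'E'
import pickle,cv2
from h import *
f=pickle.load(open('f0.pkl','rb'))['top']
for n,(u,v,z) in dict(wheel=(221,208,54),p1=(133,206,34),p2=(150,265,34),tape=(278,204,25)).items(): print(n,ray(f,u,v,z).round(), cloud(f)[v,u].round())
c=f['frame'][140:285,105:305]; cv2.imwrite('pics/c1.png',cv2.resize(c,None,fx=4,fy=4,interpolation=cv2.INTER_CUBIC)[...,::-1])
E
```

```text
wheel [598.  -6.  54.] [595.  -7.  69.]
p1 [610. 219.  34.] [606. 215.  50.]
p2 [461. 170.  34.] [460. 168.  40.]
tape [ 612. -150.   25.] [ 618. -152.    0.]
```

View pics/c1.png

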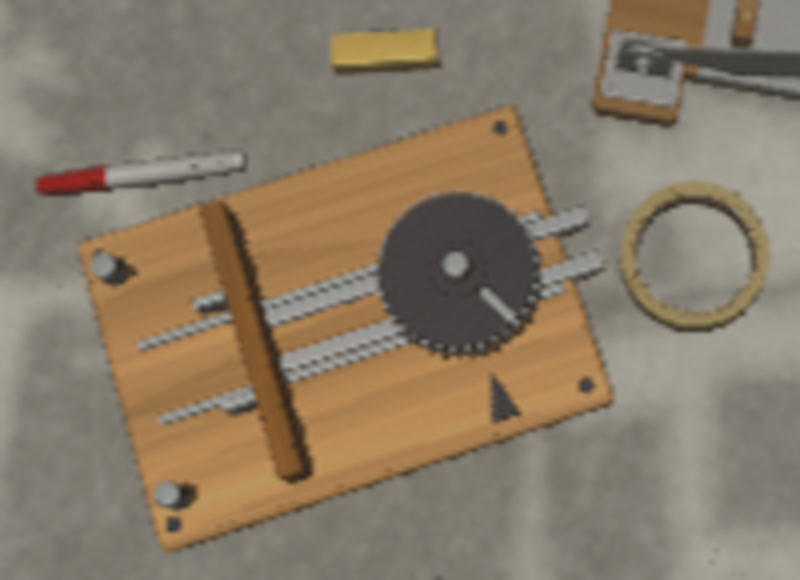

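Crop (x4, offset 105,140): board corners (78,245),(515,105),(612,402),(165,550); stud top (456,263); ridge from (485,292) to (517,322); pointer tip (493,377).

```bash
cat >> h.py <<'E'
def fit(A,B):
    ca,cb=A.mean(0),B.mean(0); a,b=A-ca,B-cb
    th=np.arctan2((a[:,0]*b[:,1]-a[:,1]*b[:,0]).sum(),(a*b).sum()); c,s=np.cos(th),np.sin(th)
    R=np.array([[c,-s],[s,c]]); return R,cb-R@ca,th
E
python3 - <<'E'
import pickle
from h import *
f=pickle.load(open('f0.pkl','rb'))['top']
px=lambda u,v:((u+.5)/4-.5+105,(v+.5)/4-.5+140)
B=np.array([ray(f,*px(*p),14)[:2] for p in [(78,245),(515,105),(612,402),(165,550)]])
A=np.array([[105,145],[105,-155],[-105,-155],[-105,145]],float)
R,t,th=fit(A,B); print('guide',t,th,'res',(A@R.T+t-B).round(1).tolist())
G=lambda u,v,z:R.T@(ray(f,*px(u,v),z)[:2]-t)
print('stud',G(456,263,70.5),'ptr tip',G(493,377,19),'posts',G(105,262,48),G(168,492,48))
w=R@[0,-85]+t; print('wheel world',w)
for n,u,v in(('in',485,292),('out',517,322)):
    p=G(u,v,60)-[0,-85]; print(n,p,np.hypot(*p),'angle',np.arctan2(-p[1],-p[0])%(2*np.pi))
print('bar ends',G(213,205,57),G(295,475,57))
print('tape',ray(f,*px(695,255),25),G(695,255,25),'marker',G(240,160,10),G(40,185,10))
C=cloud(f); P=C.reshape(-1,3); q=(P[:,:2]-w); m=(np.hypot(*q.T)<45)&(np.hypot(*q.T)>15); print('wheel top z',np.median(P[m,2]))
E
```

```text
guide [573.79848003  79.55474277] 0.30983491541055397 res [[1.8, 1.8], [2.0, -0.7], [-0.6, -3.6], [-3.2, 2.5]]
stud [  1.52700852 -85.06727766] ptr tip [-64.99094694 -84.95047576] posts [ 76.7506533  123.65769858] [-73.81949485 123.9715085 ]
wheel world [599.71510045  -1.3978902 ]
in [-19.31232206 -11.54289606] 22.49898292600041 angle 0.5387235998062306
out [-43.46955643 -24.54361107] 49.91984756153139 angle 0.5139954830237141
bar ends [88.14673506 48.40447493] [-89.66062342  46.71324878]
tape [ 614.04612394 -151.02341592   25.        ] [ -31.97239847 -231.87049369] marker [125.76297962  29.20595663] [150.83198312 158.02929678]
wheel top z 55.620210823968826
```

```bash
python3 - <<'E'
import pickle
from h import *
fs=pickle.load(open('f0.pkl','rb'))
th=.3098; R=np.array([[np.cos(th),-np.sin(th)],[np.sin(th),np.cos(th)]]); t=np.array([573.8,79.55])
for n in fs:
    P=cloud(fs[n])[fs[n]['range_z']>0]; g=(P[:,:2]-t)@R; z=P[:,2]
    H=lambda a,b,c,d:(lambda m:(int(m.sum()),z[m].max().round() if m.any() else None))((g[:,0]>a)&(g[:,0]<b)&(g[:,1]>c)&(g[:,1]<d)&(z<400))
    for x in range(-200,300,50): print(n,x,[H(x,x+50,y,y+50)[1] for y in range(-300,250,50)])
from bench import arm
s=arm.read_state(); import scipy.spatial.transform as T
Rt=T.Rotation.from_quat(s['tcp_rot']); D=np.r_[R@[-110,-60]+t,200]-s['eef_pos']
yaw=th+np.pi/2; tgt=T.Rotation.from_euler('z',yaw)*T.Rotation.from_euler('x',np.pi)
print('travel',Rt.inv().apply(D),'dr',(Rt.inv()*tgt).as_rotvec())
E
```

```text
scene -200 [np.float64(4.0), np.float64(3.0), np.float64(5.0), np.float64(5.0), np.float64(4.0), np.float64(5.0), np.float64(4.0), np.float64(4.0), np.float64(3.0), np.float64(4.0), np.float64(3.0)]
scene -150 [np.float64(4.0), np.float64(5.0), np.float64(13.0), np.float64(16.0), np.float64(16.0), np.float64(16.0), np.float64(16.0), np.float64(15.0), np.float64(16.0), np.float64(3.0), np.float64(3.0)]
scene -100 [np.float64(28.0), np.float64(28.0), np.float64(27.0), np.float64(19.0), np.float64(55.0), np.float64(18.0), np.float64(61.0), np.float64(60.0), np.float64(51.0), np.float64(3.0), np.float64(3.0)]
scene -50 [np.float64(27.0), np.float64(26.0), np.float64(28.0), np.float64(62.0), np.float64(72.0), np.float64(58.0), np.float64(59.0), np.float64(59.0), np.float64(22.0), np.float64(4.0), np.float64(3.0)]
scene 0 [np.float64(26.0), np.float64(29.0), np.float64(18.0), np.float64(58.0), np.float64(72.0), np.float64(57.0), np.float64(60.0), np.float64(60.0), np.float64(21.0), np.float64(3.0), np.float64(3.0)]
scene 50 [np.float64(98.0), np.float64(76.0), np.float64(15.0), np.float64(
[... 2379 characters left out ...]
np.float64(36.0), np.float64(32.0), np.float64(7.0), np.float64(25.0), np.float64(28.0), np.float64(18.0), np.float64(7.0), np.float64(8.0), np.float64(16.0), np.float64(18.0), np.float64(192.0)]
top 200 [np.float64(33.0), np.float64(6.0), np.float64(8.0), np.float64(8.0), np.float64(7.0), np.float64(9.0), np.float64(8.0), np.float64(7.0), np.float64(7.0), np.float64(190.0), np.float64(212.0)]
top 250 [np.float64(6.0), np.float64(7.0), np.float64(7.0), np.float64(8.0), np.float64(8.0), np.float64(6.0), np.float64(9.0), np.float64(7.0), np.float64(7.0), np.float64(191.0), np.float64(237.0)]
travel [ 450.01174752 -437.10814449   37.56880381] dr [-1.29030583e-03 -9.69212087e-04 -1.50883938e+00]
```

Emit:
jog_arm([
  {"claw": 0,"travel": [100,-100,0],"dr": [0,0,-0.3]},
  {"claw": 0,"travel": [200,-200,0],"dr": [0,0,-0.6]},
  {"claw": 0,"travel": [250,-250,0],"dr": [0,0,-0.8]},
  {"claw": 0,"travel": [300,-290,0],"dr": [0,0,-1.0]},
  {"claw": 0,"travel": [300,-290,0],"dr": [0,0,-1.0]},
  {"claw": 0,"travel": [300,-290,0],"dr": [0,0,-1.0]},
  {"claw": 0,"travel": [300,-290,0],"dr": [0,0,-1.0]},
  {"claw": 0,"travel": [300,-290,0],"dr": [0,0,-1.0]},
  {"claw": 0,"travel": [300,-290,0],"dr": [0,0,-1.0]},
  {"claw": 0,"travel": [300,-290,0],"dr": [0,0,-1.0]},
], newtons=20)

```text
time_s: 0.93
eef_pos: [401.0, -201.9, 237.7]
tcp_rot: [0.774, 0.634, -0.0, 0.0]
force: [0.9, -1.1, 0.7]
gripper_width: 29.5
finger_force: 0.0
```

```bash
cat >> h.py <<'E'
from scipy.spatial.transform import Rotation as Ro
TH=.3098; RG=np.array([[np.cos(TH),-np.sin(TH)],[np.sin(TH),np.cos(TH)]]); TG=np.array([573.8,79.55])
TGT=Ro.from_euler('z',TH+np.pi/2)*Ro.from_euler('x',np.pi)
def st(goal=None):
    from bench import arm
    s=arm.read_state(); p=s['eef_pos']; R=Ro.from_quat(s['tcp_rot'])
    print('t',round(s['time_s'],2),'guide',(RG.T@(p[:2]-TG)).round(1),'z',p[2].round(1),'F(guide)',(RG.T@s['force'][:2]).round(1),s['force'][2].round(1),'w',round(s['gripper_width'],1),'q',np.round(s['q'],2),'dr',(R.inv()*TGT).as_rotvec().round(3))
    if goal is not None: print('travel',R.inv().apply(np.r_[RG@goal[:2]+TG,goal[2]]-p).round(1))
E
python3 -c "
from h import *; st((-110,-60,200))"
```

```text
t 0.93 guide [-250.3 -215.3] z 237.7 F(guide) [ 0.5 -1.3] 0.7 w 29.5 q [ 0.68  0.18 -0.39  1.95  0.08  1.02  0.06] dr [-0.     0.    -0.508]
travel [204.   47.   37.6]
```

Emit:
jog_arm([
  {"claw": 0,"travel": [204,47,37],"dr": [0,0,-0.508]},
  {"claw": 0,"travel": [204,47,37],"dr": [0,0,-0.508]},
  {"claw": 0,"travel": [204,47,37],"dr": [0,0,-0.508]},
  {"claw": 0,"travel": [204,47,37],"dr": [0,0,-0.508]},
  {"claw": 0,"travel": [204,47,37],"dr": [0,0,-0.508]},
  {"claw": 0,"travel": [204,47,37],"dr": [0,0,-0.508]},
  {"claw": 0,"travel": [204,47,37],"dr": [0,0,-0.508]},
  {"claw": 0,"travel": [204,47,37],"dr": [0,0,-0.508]},
])

```text
time_s: 1.6
eef_pos: [486.9, -13.3, 200.3]
tcp_rot: [0.59, 0.808, -0.001, -0.0]
force: [0.3, -1.0, 0.3]
gripper_width: 0.5
finger_force: 0.0
```

```bash
python3 -c "
from h import *; st((-100,-75,52))
from bench import arm
for n in ['wrist','top']:
  f=arm.grab_frame(n); cv2.imwrite(f'pics/{n}1.png',f['frame'][...,::-1])
  P=cloud(f); g=(P[...,:2]-TG)@RG; z=P[...,2]
  m=(np.abs(g[...,0]+110)<60)&(np.abs(g[...,1]+60)<60)&(z>120)&(z<235)
  for a in range(120,235,10):
    k=m&(z>=a)&(z<a+10); print(n,a,k.sum(),g[k].min(0).round() if k.any() else '',g[k].max(0).round() if k.any() else '')
"
```

```text
t 1.6 guide [-111.1  -62. ] z 200.3 F(guide) [ 0.  -1.1] 0.3 w 0.5 q [ 0.37  0.31 -0.57  1.91  0.2   0.97  0.03] dr [-0.001 -0.    -0.   ]
travel [-13.   11.3 148.3]
wrist 120 0  
wrist 130 0  
wrist 140 0  
wrist 150 0  
wrist 160 0  
wrist 170 0  
wrist 180 2 [-112.  -53.] [-111.  -53.]
wrist 190 187 [-125.  -53.] [-98. -50.]
wrist 200 161 [-128.  -53.] [-96. -50.]
wrist 210 115 [-115.  -53.] [-108.  -50.]
wrist 220 85 [-115.  -53.] [-109.  -50.]
wrist 230 4 [-113.  -69.] [-111.  -63.]
top 120 0  
top 130 0  
top 140 0  
top 150 0  
top 160 0  
top 170 0  
top 180 0  
top 190 0  
top 200 0  
top 210 0  
top 220 0  
top 230 0
```

View pics/wrist1.png

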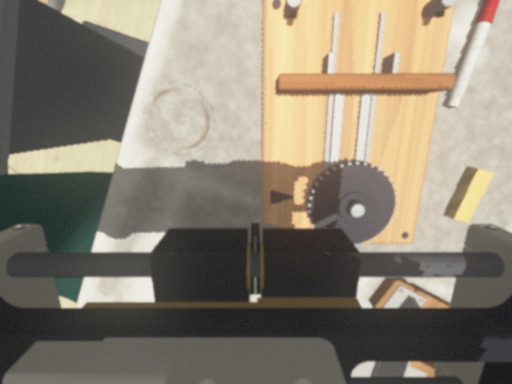

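Wrist view: closed fingers at (255,265); wheel (350,200) with ridge at (322,220), pointer (282,197). Closed tip ≈ ±16 (guide x) by ±9.5 (guide y). Descend beside the rim, then touch.

Emit:
jog_arm([
  {"claw": 0,"travel": [-13,11,40],"dr": [0,0,0]},
  {"claw": 0,"travel": [-13,11,80],"dr": [0,0,0]},
  {"claw": 0,"travel": [-13,11,120],"dr": [0,0,0]},
  {"claw": 0,"travel": [-13,11,152],"dr": [0,0,0]},
  {"claw": 0,"travel": [-13,18,152],"dr": [0,0,0]},
  {"claw": 0,"travel": [-13,25,152],"dr": [0,0,0]},
  {"claw": 0,"travel": [-13,30,152],"dr": [0,0,0]},
  {"claw": 0,"travel": [-13,35,152],"dr": [0,0,0]},
  {"claw": 0,"travel": [-13,38,152],"dr": [0,0,0]},
  {"claw": 0,"travel": [-13,38,152],"dr": [0,0,0]},
])

```text
time_s: 2.53
eef_pos: [529.5, -13.6, 50.4]
tcp_rot: [0.59, 0.807, 0.001, 0.001]
force: [-0.2, 0.3, 0.8]
gripper_width: 0.4
finger_force: 0.0
```

```bash
python3 -c "
from h import *; st()"
```

```text
t 2.53 guide [-70.6 -75.2] z 50.4 F(guide) [-0.1  0.4] 0.8 w 0.4 q [ 0.26  0.56 -0.46  1.97  0.38  0.69 -0.13] dr [ 0.003  0.001 -0.001]
```

Emit:
jog_arm([
  {"claw": 0,"travel": [0,2,2],"dr": [0,0,0]},
  {"claw": 0,"travel": [0,4,2],"dr": [0,0,0]},
  {"claw": 0,"travel": [0,4,2],"dr": [0,0,0]},
])

```text
time_s: 2.78
eef_pos: [531.6, -12.6, 46.9]
tcp_rot: [0.59, 0.807, 0.0, 0.0]
force: [0.6, 0.3, -1.5]
gripper_width: 0.4
finger_force: 0.0
```

Emit:
jog_arm([
  {"claw": 0,"travel": [0,2,0],"dr": [0,0,0]},
  {"claw": 0,"travel": [0,2,0],"dr": [0,0,0]},
])

```text
time_s: 2.95
eef_pos: [533.3, -12.0, 46.7]
tcp_rot: [0.59, 0.807, -0.0, -0.0]
force: [-0.3, -0.7, 0.5]
gripper_width: 0.5
finger_force: 0.3
```

```bash
python3 -c "
from h import *; st()"
```

```text
t 2.95 guide [-66.5 -74.9] z 46.7 F(guide) [-0.5 -0.6] 0.5 w 0.5 q [ 0.25  0.58 -0.46  1.96  0.39  0.69 -0.13] dr [-0.     0.    -0.001]
```

Emit:
jog_arm([
  {"claw": 0,"travel": [0,2,0],"dr": [0,0,0]},
  {"claw": 0,"travel": [0,2,0],"dr": [0,0,0]},
])

```text
time_s: 3.12
eef_pos: [533.9, -11.8, 46.4]
tcp_rot: [0.59, 0.807, -0.001, -0.001]
force: [-4.2, -1.8, 3.3]
gripper_width: 0.6
finger_force: 2.2
```

Emit:
jog_arm([
  {"claw": 0,"travel": [0,2,0],"dr": [0,0,0]},
  {"claw": 0,"travel": [0,2,0],"dr": [0,0,0]},
])

```text
time_s: 3.28
eef_pos: [534.3, -11.7, 46.1]
tcp_rot: [0.59, 0.807, -0.002, -0.002]
force: [-9.6, -2.5, 7.2]
gripper_width: 0.7
finger_force: 4.9
```

```bash
python3 -c "
from h import *; st()"
```

```text
t 3.28 guide [-65.5 -74.9] z 46.1 F(guide) [-9.9  0.5] 7.2 w 0.7 q [ 0.25  0.58 -0.45  1.95  0.39  0.7  -0.13] dr [-0.006  0.    -0.001]
```

Emit:
jog_arm([
  {"claw": 0,"travel": [-5,1,0],"dr": [0,0,0]},
  {"claw": 0,"travel": [-10,1,0],"dr": [0,0,0]},
  {"claw": 0,"travel": [-15,1,0],"dr": [0,0,0]},
  {"claw": 0,"travel": [-20,1,0],"dr": [0,0,0]},
  {"claw": 0,"travel": [-28,2,0],"dr": [0,0,0]},
  {"claw": 0,"travel": [-36,4,0],"dr": [0,0,0]},
  {"claw": 0,"travel": [-43,7.5,0],"dr": [0,0,0]},
  {"claw": 0,"travel": [-50,12,0],"dr": [0,0,0]},
  {"claw": 0,"travel": [-56,18,0],"dr": [0,0,0]},
  {"claw": 0,"travel": [-61,25,0],"dr": [0,0,0]},
])

```text
time_s: 4.12
eef_pos: [577.8, -64.8, 46.2]
tcp_rot: [0.591, 0.807, -0.003, -0.0]
force: [-4.9, -9.9, 2.8]
gripper_width: 0.7
finger_force: 5.1
```

```bash
python3 -c "
from h import *; st()
from bench import arm
ims=[]
for n in ['wrist','top','scene']:
  f=arm.grab_frame(n); c=proj(f,[*(RG@[0,-85]+TG),55])[0].round().astype(int); print(n,c)
  c=np.clip(c,60,320); ims.append(cv2.resize(f['frame'][c[1]-50:c[1]+50,c[0]-50:c[0]+50],(260,260),interpolation=cv2.INTER_CUBIC))
cv2.imwrite('pics/m2.png',np.hstack(ims)[...,::-1])
"
```

```text
t 4.12 guide [ -40.2 -138.7] z 46.2 F(guide) [-7.6 -7.9] 2.8 w 0.7 q [ 0.33  0.63 -0.45  1.84  0.39  0.76 -0.02] dr [-0.005  0.002 -0.003]
wrist [333 157]
top [219 207]
scene [256 215]
```

View pics/m2.png

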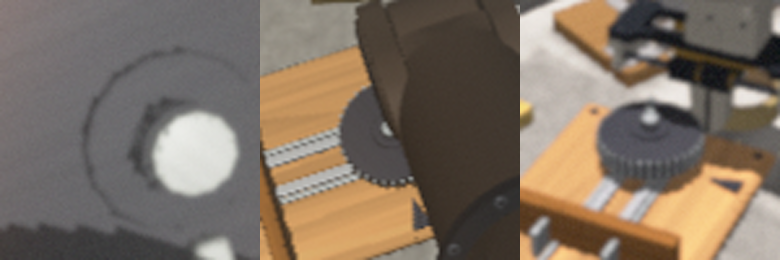

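Wrist crop shows the wheel top with stud at (195,152) and the ridge's start at the bottom (213,248); contact force is ~11 N. I'll automate the ridge angle from the wrist view.

```bash
cat >> h.py <<'E'
def ridge(turn=0.5,save=None,n='wrist'):
    from bench import arm
    f=arm.grab_frame(n); g=cv2.cvtColor(f['frame'],cv2.COLOR_RGB2GRAY).astype(np.float32)
    z=54+3*turn+5.5; a=np.arange(0,360,1.)
    sc=[]
    for d in a:
        c,s=np.cos(np.radians(d)),np.sin(np.radians(d))
        L=np.array([[-r*c,-85-r*s] for r in np.arange(22,50,2)])@RG.T+TG
        p=proj(f,np.c_[L,np.full(len(L),z)]).astype(np.float32)
        inb=(p>1).all(1)&(p[:,0]<510)&(p[:,1]<382)
        v=cv2.remap(g,p[:,:1],p[:,1:],cv2.INTER_LINEAR)[:,0]; sc.append(np.mean(v[inb]) if inb.sum()>7 else np.nan)
    sc=np.array(sc); o=np.argsort(-np.nan_to_num(sc))[:6]
    print(n,'ridge deg',a[o],'val',sc[o].round(),'median',np.nanmedian(sc).round(),'visible',np.isfinite(sc).mean().round(2))
    if save: cv2.imwrite(save,f['frame'][...,::-1])
E
python3 -c "
from h import *; ridge(.3,'pics/w3.png')"
```

```text
wrist ridge deg [115. 116. 117. 114. 118. 113.] val [148. 148. 146. 146. 142. 141.] median 117.0 visible 1.0
```

View pics/w3.png

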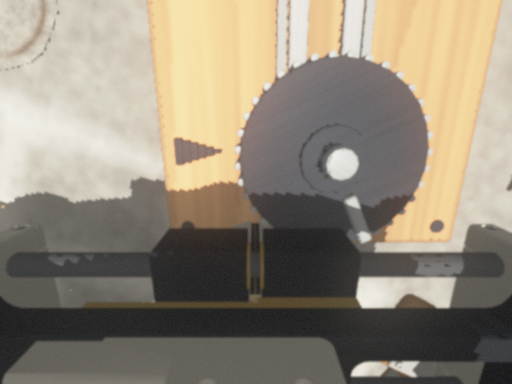

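Emit:
jog_arm([
  {"claw": 0,"travel": [-3.5,7.5,0],"dr": [0,0,0]},
  {"claw": 0,"travel": [-5.7,15.5,0],"dr": [0,0,0]},
  {"claw": 0,"travel": [-6.4,23.7,0],"dr": [0,0,0]},
  {"claw": 0,"travel": [-6.4,32.7,0],"dr": [0,0,0]},
  {"claw": 0,"travel": [-6.4,42.7,0],"dr": [0,0,0]},
  {"claw": 0,"travel": [-6.4,51.7,0],"dr": [0,0,0]},
  {"claw": 0,"travel": [-5.7,60,0],"dr": [0,0,0]},
  {"claw": 0,"travel": [-3.5,68,0],"dr": [0,0,0]},
  {"claw": 0,"travel": [0,75.5,0],"dr": [0,0,0]},
  {"claw": 0,"travel": [4.7,82,0],"dr": [0,0,0]},
])

```text
time_s: 5.15
eef_pos: [660.9, -38.0, 47.9]
tcp_rot: [0.592, 0.806, 0.0, 0.005]
force: [13.5, -12.7, -1.5]
gripper_width: 0.5
finger_force: 8.3
```

```bash
python3 -c "
from h import *; st();ridge(.6)"
```

```text
t 5.15 guide [  47.1 -138.5] z 47.9 F(guide) [  9.  -16.3] -1.5 w 0.5 q [ 0.25  0.72 -0.43  1.64  0.39  0.86 -0.04] dr [ 0.006  0.008 -0.006]
wrist ridge deg [212. 213. 211. 214. 210. 209.] val [229. 229. 229. 227. 226. 219.] median 115.0 visible 1.0
```

Emit:
jog_arm([
  {"claw": 0,"travel": [5.5,7,0],"dr": [0,0,0]},
  {"claw": 0,"travel": [12,12,0],"dr": [0,0,0]},
  {"claw": 0,"travel": [19.5,15.5,0],"dr": [0,0,0]},
  {"claw": 0,"travel": [28,17.5,0],"dr": [0,0,0]},
  {"claw": 0,"travel": [36.4,18,0],"dr": [0,0,0]},
  {"claw": 0,"travel": [46,18,0],"dr": [0,0,0]},
  {"claw": 0,"travel": [55.4,18,0],"dr": [0,0,0]},
  {"claw": 0,"travel": [63.6,17,0],"dr": [0,0,0]},
  {"claw": 0,"travel": [71.6,14.5,0],"dr": [0,0,0]},
  {"claw": 0,"travel": [79,10.6,0],"dr": [0,0,0]},
])

```text
time_s: 6.03
eef_pos: [646.0, 50.2, 48.6]
tcp_rot: [0.589, 0.808, 0.004, 0.002]
force: [6.3, 4.9, 2.1]
gripper_width: 0.5
finger_force: 3.7
```

```bash
python3 -c "
from h import *; st();ridge(.9)"
```

```text
t 6.03 guide [ 59.9 -50. ] z 48.6 F(guide) [7.5 2.8] 2.1 w 0.5 q [ 0.13  0.71 -0.44  1.67  0.38  0.84 -0.16] dr [ 0.009 -0.002  0.001]
wrist ridge deg [330. 331. 329. 325. 327. 328.] val [102. 101. 101. 101. 101. 101.] median 62.0 visible 1.0
```

Emit:
jog_arm([
  {"claw": 0,"travel": [6.5,-5.5,0],"dr": [0,0,0]},
  {"claw": 0,"travel": [12,-11,0],"dr": [0,0,0]},
  {"claw": 0,"travel": [16.5,-17.5,0],"dr": [0,0,0]},
  {"claw": 0,"travel": [20,-25,0],"dr": [0,0,0]},
  {"claw": 0,"travel": [22,-33,0],"dr": [0,0,0]},
  {"claw": 0,"travel": [22.8,-41,0],"dr": [0,0,0]},
  {"claw": 0,"travel": [22.8,-50.6,0],"dr": [0,0,0]},
  {"claw": 0,"travel": [22.8,-59.6,0],"dr": [0,0,0]},
  {"claw": 0,"travel": [22.8,-69,0],"dr": [0,0,0]},
  {"claw": 0,"travel": [22,-77.3,0],"dr": [0,0,0]},
])

```text
time_s: 6.92
eef_pos: [562.0, 48.8, 47.7]
tcp_rot: [0.588, 0.809, 0.003, -0.001]
force: [-2.6, 11.8, 5.6]
gripper_width: 0.4
finger_force: 5.9
```

```bash
python3 -c "
from h import *; st();ridge(1.1,'pics/w4.png');ridge(1.1,'pics/s4.png','scene')"
```

```text
t 6.92 guide [-20.7 -25.7] z 47.7 F(guide) [ 1.2 12.1] 5.6 w 0.4 q [ 0.14  0.61 -0.45  1.89  0.38  0.73 -0.21] dr [ 0.004 -0.004  0.003]
wrist ridge deg [ 50.  49.  38. 137.  36.  59.] val [89. 89. 89. 89. 89. 89.] median 47.0 visible 0.84
scene ridge deg [100.  99. 101.  98.  97.  83.] val [106. 106. 106. 106. 106. 106.] median 51.0 visible 1.0
```

Emit:
jog_arm([
  {"claw": 0,"travel": [-2.2,-8,0],"dr": [0,0,0]},
  {"claw": 0,"travel": [-5.7,-15.6,0],"dr": [0,0,0]},
  {"claw": 0,"travel": [-10.4,-22.3,0],"dr": [0,0,0]},
  {"claw": 0,"travel": [-16.3,-28,0],"dr": [0,0,0]},
  {"claw": 0,"travel": [-23,-32.5,0],"dr": [0,0,0]},
  {"claw": 0,"travel": [-30.6,-36,0],"dr": [0,0,0]},
  {"claw": 0,"travel": [-38.6,-38.2,0],"dr": [0,0,0]},
  {"claw": 0,"travel": [-46.8,-39,0],"dr": [0,0,0]},
  {"claw": 0,"travel": [-56,-39,0],"dr": [0,0,0]},
  {"claw": 0,"travel": [-65.5,-39,0],"dr": [0,0,0]},
])

```text
time_s: 7.85
eef_pos: [539.9, -31.5, 45.9]
tcp_rot: [0.59, 0.808, -0.003, -0.003]
force: [-12.9, -2.8, 7.8]
gripper_width: 0.5
finger_force: 7.4
```

```bash
python3 -c "
from h import *; st();ridge(1.5,'pics/w5.png');ridge(1.5,'pics/s5.png','scene')"
```

```text
t 7.85 guide [-66.1 -95.5] z 45.9 F(guide) [-13.1   1.3] 7.8 w 0.5 q [ 0.29  0.59 -0.45  1.94  0.38  0.71 -0.09] dr [-0.009 -0.    -0.001]
wrist ridge deg [173. 172. 151. 152. 150. 145.] val [128. 127. 122. 122. 121. 120.] median 88.0 visible 1.0
scene ridge deg [174. 175. 173. 176. 172. 177.] val [150. 149. 148. 148. 147. 146.] median 70.0 visible 1.0
```

View pics/w5.png

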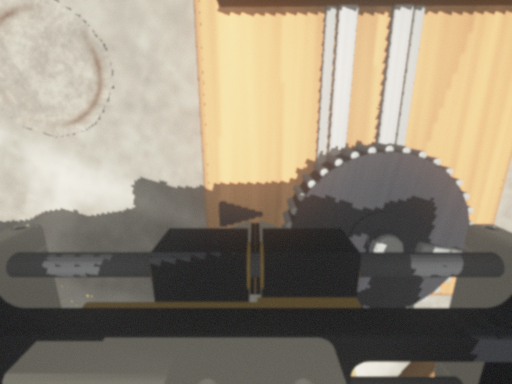

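Wrist view: stud at (385,245), ridge to its right at (435,250) → ≈173°, i.e. 1 turn + 173° (scene view agrees at 174°). 187° to go.

Emit:
jog_arm([
  {"claw": 0,"travel": [-8.2,0.7,0],"dr": [0,0,0]},
  {"claw": 0,"travel": [-16.2,2.9,0],"dr": [0,0,0]},
  {"claw": 0,"travel": [-23.7,6.4,0],"dr": [0,0,0]},
  {"claw": 0,"travel": [-30.5,11,0],"dr": [0,0,0]},
  {"claw": 0,"travel": [-36,17,0],"dr": [0,0,0]},
  {"claw": 0,"travel": [-40.5,23.7,0],"dr": [0,0,0]},
  {"claw": 0,"travel": [-44,31.3,0],"dr": [0,0,0]},
  {"claw": 0,"travel": [-46,39.3,0],"dr": [0,0,0]},
  {"claw": 0,"travel": [-46.5,47.5,0],"dr": [0,0,0]},
  {"claw": 0,"travel": [-46.5,56.5,0],"dr": [0,0,0]},
])

```text
time_s: 8.78
eef_pos: [613.5, -63.7, 46.8]
tcp_rot: [0.592, 0.806, -0.002, 0.002]
force: [3.3, -13.3, 0.6]
gripper_width: 0.5
finger_force: 6.7
```

```bash
python3 -c "
from h import *; st();ridge(1.7);ridge(1.7,None,'scene')"
```

```text
t 8.78 guide [  -5.9 -148.6] z 46.8 F(guide) [ -0.9 -13.7] 0.6 w 0.5 q [ 0.31  0.67 -0.44  1.75  0.39  0.8  -0.02] dr [-0.001  0.006 -0.006]
wrist ridge deg [272. 271. 273. 270. 269. 274.] val [235. 234. 234. 233. 231. 228.] median 120.0 visible 1.0
scene ridge deg [274. 273. 275. 272. 276. 271.] val [171. 171. 169. 169. 165. 165.] median 85.0 visible 1.0
```

Emit:
jog_arm([
  {"claw": 0,"travel": [0,9.5,0],"dr": [0,0,0]},
  {"claw": 0,"travel": [0,19,0],"dr": [0,0,0]},
  {"claw": 0,"travel": [0.7,27.2,0],"dr": [0,0,0]},
  {"claw": 0,"travel": [2.9,35.2,0],"dr": [0,0,0]},
  {"claw": 0,"travel": [6.4,43,0],"dr": [0,0,0]},
  {"claw": 0,"travel": [11,50,0],"dr": [0,0,0]},
  {"claw": 0,"travel": [17,56,0],"dr": [0,0,0]},
  {"claw": 0,"travel": [23.5,61,0],"dr": [0,0,0]},
  {"claw": 0,"travel": [27,63,0],"dr": [0,0,0]},
  {"claw": 0,"travel": [27,63,0],"dr": [0,0,0]},
])

```text
time_s: 9.72
eef_pos: [670.1, -12.2, 48.7]
tcp_rot: [0.59, 0.807, 0.003, 0.004]
force: [12.8, -2.2, 2.1]
gripper_width: 0.6
finger_force: 9.4
```

```bash
python3 -c "
from h import *; st();ridge(2);ridge(2,'pics/s6.png','scene')"
```

```text
t 9.72 guide [  63.7 -116.7] z 48.7 F(guide) [11.5 -6. ] 2.1 w 0.6 q [ 0.21  0.73 -0.44  1.61  0.38  0.87 -0.06] dr [ 0.01   0.003 -0.001]
wrist ridge deg [12. 13. 11. 14. 10. 15.] val [168. 167. 167. 166. 165. 161.] median 107.0 visible 1.0
scene ridge deg [ 9. 10.  8. 11.  7. 12.] val [130. 130. 129. 129. 127. 127.] median 83.0 visible 1.0
```

Emit:
jog_arm([
  {"claw": 0,"travel": [-3.5,-1.7,0],"dr": [0,0,0]},
  {"claw": 0,"travel": [-7,-4,0],"dr": [0,0,0]},
  {"claw": 0,"travel": [-7,-4,0],"dr": [0,0,0]},
  {"claw": 0,"travel": [-9,0,0],"dr": [0,0,0]},
  {"claw": 0,"travel": [-13,7,0],"dr": [0,0,0]},
  {"claw": 0,"travel": [-18,16,0],"dr": [0,0,0]},
  {"claw": 0,"travel": [-18,16,0],"dr": [0,0,0]},
  {"claw": 0,"travel": [-18,16,-40],"dr": [0,0,0]},
  {"claw": 0,"travel": [-18,16,-70],"dr": [0,0,0]},
  {"claw": 0,"travel": [-18,16,-70],"dr": [0,0,0]},
])

```text
time_s: 10.65
eef_pos: [688.2, -23.6, 122.9]
tcp_rot: [0.59, 0.808, 0.003, 0.003]
force: [1.5, 1.0, 0.6]
gripper_width: 0.3
finger_force: 0.0
```

```bash
python3 -c "
from h import *; st((0,13,120));ridge(2);ridge(2,'pics/s6.png','scene')"
```

```text
t 10.65 guide [  77.5 -133.1] z 122.9 F(guide) [1.7 0.5] 0.6 w 0.3 q [ 0.24  0.68 -0.46  1.5   0.33  1.03  0.  ] dr [ 0.008  0.001 -0.001]
travel [146.  -77.6   2. ]
wrist ridge deg [  2.   3.   1.   4.   0. 359.] val [212. 211. 210. 207. 207. 203.] median 110.0 visible 1.0
scene ridge deg [359. 358.   0. 357.   1. 356.] val [162. 162. 161. 160. 159. 158.] median 83.0 visible 1.0
```

Ridge sits at the pointer (2° / −1°). Now to the bar: open fingers, hover between wheel and bar, descend.

Emit:
jog_arm([
  {"claw": 1,"travel": [35,-19,0],"dr": [0,0,0]},
  {"claw": 1,"travel": [70,-38,0],"dr": [0,0,0]},
  {"claw": 1,"travel": [105,-58,0],"dr": [0,0,0]},
  {"claw": 1,"travel": [130,-71,0],"dr": [0,0,0]},
  {"claw": 1,"travel": [143,-77.5,0],"dr": [0.008,0,0]},
  {"claw": 1,"travel": [143,-77.5,0],"dr": [0.008,0,0]},
  {"claw": 1,"travel": [143,-77.5,0],"dr": [0.008,0,0]},
  {"claw": 1,"travel": [143,-77.5,0],"dr": [0.008,0,0]},
  {"claw": 1,"travel": [143,-77.5,0],"dr": [0.008,0,0]},
  {"claw": 1,"travel": [143,-77.5,0],"dr": [0.008,0,0]},
])

```text
time_s: 11.58
eef_pos: [568.5, 86.5, 116.3]
tcp_rot: [0.591, 0.807, -0.003, -0.002]
force: [-0.3, -0.1, -0.6]
gripper_width: 62.6
finger_force: 0.0
```

```bash
python3 -c "
from h import *; st((0,10,46));ridge(2,'pics/w7.png')"
```

```text
t 11.58 guide [-2.9  8.3] z 116.3 F(guide) [-0.3  0.1] -0.6 w 62.6 q [ 0.11  0.54 -0.5   1.8   0.32  0.89 -0.23] dr [-0.008  0.    -0.003]
travel [ 1.8  3.4 70.3]
wrist ridge deg [212. 211. 210. 213. 209. 208.] val [93. 93. 93. 92. 92. 91.] median 57.0 visible 1.0
```

View pics/w7.png

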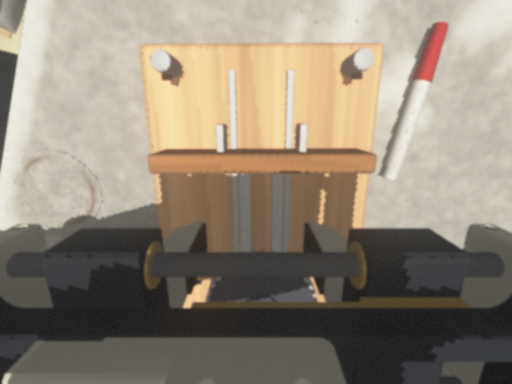

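Wrist view: bar at row 160 (cols 150–375), posts at (160,62),(363,60), fingers symmetric and square to it; marker is clear on the right. Descend.

Emit:
jog_arm([
  {"claw": 1,"travel": [0,3,0],"dr": [-0.008,0,-0.003]},
  {"claw": 1,"travel": [0,3,10],"dr": [-0.008,0,-0.003]},
  {"claw": 1,"travel": [0,3,30],"dr": [-0.008,0,-0.003]},
  {"claw": 1,"travel": [0,3,50],"dr": [-0.008,0,-0.003]},
  {"claw": 1,"travel": [0,3,70],"dr": [-0.008,0,-0.003]},
  {"claw": 1,"travel": [4,3,70],"dr": [-0.008,0,-0.003]},
  {"claw": 1,"travel": [9,3,70],"dr": [-0.008,0,-0.003]},
  {"claw": 1,"travel": [14,3,70],"dr": [-0.008,0,-0.003]},
  {"claw": 1,"travel": [19,3,70],"dr": [-0.008,0,-0.003]},
  {"claw": 1,"travel": [24,3,70],"dr": [-0.008,0,-0.003]},
])

```text
time_s: 12.47
eef_pos: [563.5, 112.0, 47.8]
tcp_rot: [0.589, 0.808, 0.001, 0.001]
force: [1.7, -2.6, 0.5]
gripper_width: 91.6
finger_force: 1.2
```

```bash
python3 -c "
from h import *; st((0,96,46))"
```

```text
t 12.47 guide [ 0.1 34. ] z 47.8 F(guide) [ 0.8 -3. ] 0.5 w 91.6 q [ 0.03  0.62 -0.45  1.86  0.39  0.75 -0.33] dr [0.002 0.001 0.002]
travel [62.   0.   1.8]
```

Emit:
jog_arm([
  {"claw": 1,"travel": [6,0,0],"dr": [0,0,0]},
  {"claw": 1,"travel": [12,0,0],"dr": [0,0,0]},
  {"claw": 1,"travel": [18,0,0],"dr": [0,0,0]},
  {"claw": 1,"travel": [24,0,0],"dr": [0,0,0]},
  {"claw": 1,"travel": [30,0,0],"dr": [0,0,0]},
  {"claw": 1,"travel": [36,0,0],"dr": [0,0,0]},
  {"claw": 1,"travel": [42,0,0],"dr": [0,0,0]},
  {"claw": 1,"travel": [48,0,0],"dr": [0,0,0]},
  {"claw": 1,"travel": [52,0,0],"dr": [0,0,0]},
  {"claw": 1,"travel": [54,0,0],"dr": [0,0,0]},
])

```text
time_s: 13.3
eef_pos: [546.1, 163.3, 46.7]
tcp_rot: [0.589, 0.808, -0.0, 0.0]
force: [2.7, -4.9, 2.5]
gripper_width: 91.8
finger_force: 2.7
```

Emit:
jog_arm([
  {"claw": 1,"travel": [2,0,0],"dr": [0,0,0]},
  {"claw": 1,"travel": [4,0,0],"dr": [0,0,0]},
  {"claw": 1,"travel": [6,0,0],"dr": [0,0,0]},
  {"claw": 1,"travel": [7,0,0],"dr": [0,0,0]},
  {"claw": 1,"travel": [7,0,0],"dr": [0,0,0]},
])

```text
time_s: 13.72
eef_pos: [546.0, 163.5, 46.6]
tcp_rot: [0.59, 0.808, -0.003, 0.003]
force: [7.8, -18.7, 6.8]
gripper_width: 92.3
finger_force: 9.9
```

```bash
python3 -c "
from h import *; st()"
```

```text
t 13.72 guide [-0.9 88.4] z 46.6 F(guide) [  1.7 -20.1] 6.8 w 92.3 q [-0.08  0.62 -0.45  1.87  0.39  0.74 -0.43] dr [-0.001  0.008 -0.001]
```

Emit:
jog_arm([
  {"claw": 1,"travel": [-10,0,0],"dr": [0,0,0]},
  {"claw": 1,"travel": [-25,0,0],"dr": [0,0,0]},
  {"claw": 1,"travel": [-40,0,0],"dr": [0,0,0]},
  {"claw": 1,"travel": [-45,0,0],"dr": [0,0,0]},
  {"claw": 1,"travel": [-45,0,0],"dr": [0,0,0]},
  {"claw": 1,"travel": [-45,0,-40],"dr": [0,0,0]},
  {"claw": 1,"travel": [-45,0,-80],"dr": [0,0,0]},
  {"claw": 1,"travel": [-50,-40,-110],"dr": [0,0,0]},
  {"claw": 1,"travel": [-80,-80,-110],"dr": [0,0,0]},
  {"claw": 1,"travel": [-100,-110,-110],"dr": [0,0,0]},
])

```text
time_s: 14.55
eef_pos: [475.3, 50.1, 158.2]
tcp_rot: [0.587, 0.81, 0.002, 0.001]
force: [0.1, -2.4, 0.3]
gripper_width: 92.1
finger_force: 0.0
```

```bash
python3 -c "
from h import *; st(); ridge(2);ridge(2,'pics/s8.png','scene')
from bench import arm
f=arm.grab_frame('wrist'); P=cloud(f)[f['range_z']>0]; g=(P[:,:2]-TG)@RG; z=P[:,2]
m=(abs(g[:,0])<60)&(g[:,1]>70)&(g[:,1]<150)&(z>52)&(z<66); print('bar y',m.sum(),np.percentile(g[m,1],[2,50,98]) if m.any() else '')
cv2.imwrite('pics/w8.png',f['frame'][...,::-1])"
```

```text
t 14.55 guide [-102.8    2. ] z 158.2 F(guide) [-0.6 -2.3] 0.3 w 92.1 q [ 0.23  0.34 -0.55  1.99  0.23  0.86 -0.14] dr [ 0.004 -0.001  0.007]
wrist ridge deg [  2.   1.   3.   0.   4. 359.] val [192. 191. 189. 188. 184. 182.] median 65.0 visible 1.0
scene ridge deg [359. 358.   0. 357.   1. 356.] val [168. 168. 168. 167. 166. 165.] median 91.0 visible 1.0
bar y 2934 [ 98.99776268 106.40823974 114.38432272]
```

View pics/w8.png

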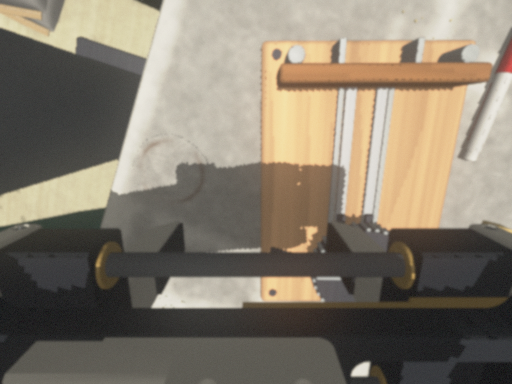

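The bar (row 75, cols 280–490) is against both posts (295,52),(468,52). The ridge is within 2° of the pointer, and the gripper is clear of everything.

```bash
python3 -c "
from bench import arm; print(arm.close_job())"
```

```text
the job is handed in; nothing more can be done
None
```

The job is handed in (verdict not shown): the wheel was rolled by its rim to the second pass, with the ridge within about 2° of the pointer, and the stop bar was pushed home against both end posts. I touched no bystander, and the arm was clear at the end (about 15 s used).

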